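# Set the gauge tweezers to their marker and hold them over a culture dish

### The arm

A 6-joint arm with a two-finger parallel gripper is mounted at the origin on a cart in front of the work surface, level with it; the furniture and walls round the work are solid. World frame = base frame: x ahead of the robot, y to its left, z up, the work surface at z = 0. Lengths are in mm, angles in rad, forces in N, time in s.
With the tool pointing down it reaches from about 350 to 975 mm from the base axis. Payload 7.1 kg.
Tool frame: the origin (TCP) lies on the centre line of the jaws, within the pads' length; the fingertips stand 19 mm ahead of it and the grasp point (between the pads) is the TCP; z points along the fingers, y is the line along which they close (so a half turn about z gives the same grasp; the last joint's range is limited). The gripper opens to 88 mm and grips with 3 to 60 N. Pads are 20 mm wide; open, the fingers measure 115 mm over their backs; the gripper's body (75 mm by 178 mm) begins 61 mm behind the grasp point.
Start: joints at [1.163, 0.423, 1.63, -0, 1.089, -0.019], TCP at [236.892, 578.349, 214.675] pointing down, gripper open.
Joint ranges: [-3, 3], [-0.9, 2.11], [0.09, 2.58], [-1.31, 4.45], [0.11, 2.69], [-2.54, 2.54]. Speed limits (rad/s): [2.39, 2.39, 3.01, 3.14, 3.14, 3.14].

### API

Orientations are given as a 3x3 rotation matrix whose columns are the frame's x, y, z axes.
In Python, from workcell import robot gives the robot as it stands.
- The arm moves only by the tool servo_tool, never from a script. Its argument "moves" is text: rows parted by semicolons, each of 7 numbers parted by spaces: the closure, from -1 (fully open) to 1 (shut), then the shift along the tool's x, y, z normalised to -1 to 1, where 1 is 15 cm, then the turn, a rotation vector about the tool's x, y, z normalised to -1 to 1, where 1 is 0.5 rad. In form: hand x y z rx ry rz; .... A call has 1 to 5 rows; each row is the pose to reach, as a shift and turn from the pose commanded when the call began, along the tool's axes at that moment; what a row does not reach only later rows make up. A row lasts 1/12 s, in which the tool goes at most 41.7 mm and 7.16 degrees, less where a joint would pass 70% of its speed; a pose out of reach is approached as far as the arm can. A call with a number of a shift or a turn outside -1 to 1 is refused whole. A call with a gripper value outside its range is refused whole. The fingers move at their own pace and stop on an object; "newtons" is the grip in N (left out, the last holds). Time passes only in rows, so rows that repeat a pose let the fingers close. It gives the time, the measured TCP pose, the force, the opening and the grip force at its end, in the units of the state.
- robot.state(): the state, without advancing time (a new reading comes with each control period).
- robot.camera(name): name is "scene" or "top"; returns a dict with "image" (384x512x3 uint8, red, green, blue), "depth" (384x512 float32, mm along the optical axis (not along the pixel's ray), 0 where there is no reading), "fovy" (degrees; the focal length in pixels is half the picture's height over the tangent of half this angle, whatever the lens; pixels are square), "cx", "cy" (the principal point, pixels), "distortion" ([k1, k2, p1, p2, k3] as OpenCV has them; the pictures are not rectified), "pose" (4x4, takes a point from camera to world coordinates). Camera axes: x right, y down, z forward; pixel columns grow to the right and rows downward; lengths in mm; the calibration is good to about 2 mm. A picture is of the moment at which its call begins.
- robot.sign_off(): hands the job in; it is judged then, once.
The state is a dict: "time_s": time; "joint_positions": joint angles; "joint_vel": joint speeds; "joint_torque": joint torques, N m; "tcp_pos": TCP position; "ee_rot": TCP orientation; "wrist_force": force on the tool from outside, world axes, zero at the start; "ft_torque": the same for the moment, N m; "opening": finger opening in mm; "gripper_force": force on a finger pad.
Only numpy, scipy, OpenCV 4.12 (cv2) and the standard library are available. Lean on these libraries where they do the work, as an engineer would, in place of code of your own. Each camera call takes 0.05 s, during which the arm holds its last target. There are 200 camera calls.

### The job

To check the size of a growth zone, pick the sprung gauge tweezers up from their rest, squeeze the legs until the pointer stands between the two ridges of the sliding marker, and carry them so that both tips are about 3 cm above the middle of the culture dish's lid. Finish while holding them there in the gripper, level and still, with the pointer staying between the ridges; nothing is put down or let go. Do not push the marker or let anything touch the dish and leave the other things where they are.

Things in the scene. Friction and masses are not known exactly. Their poses are not given: they have to be found in the camera images.
- tweezers_grip (a point): Loose steel sprung tweezers, 160 mm long, legs 12 mm high, 80 g. Point midway between the ribbed grip pads, 6 mm above the underside; 36 mm above the bench in the rest. Fixed to the right leg: +x to the tips, y across (squeeze along y), z up. Pads 36 mm long, outer faces 46 mm apart when open. Spring pivot at x -75 mm, tip ends at x +75 mm.
- tweezers_leg (a joint): Closing angle of the left leg, rad: 0 open, grows as the legs are squeezed, stop at 0.30. Spring 3.5 N m/rad (about 9 N at the pads at 0.2). Over the pads: 46 mm - 75 mm x angle; gap of the tips: 44 mm - 150 mm x angle; pointer's y in the tweezers' frame: 22.4 mm - 120 mm x angle.
- tweezers_marker (a joint): Place of the sliding marker on the scale bar, m: the y of its middle in the tweezers' frame, set between -0.0055 and +0.005; it stays there unless pushed. The pointer is at its middle when the leg angle is (0.0224 - this value) / 0.120.
- marker_gap (a point): Middle of the marker, a black rider 14 x 14 mm on the 12 mm wide scale bar that lies across the legs at x +45 mm (keep fingers off; 23 mm above the underside with marker and pointer). Its two ridges, 2 mm wide, run along x and leave 8 mm between them (y -4 to +4 mm from here).
- pointer (a point): The pointer, a thin dark blade 1.6 mm wide that the left leg carries over the scale bar; the point over the middle of the bar. It can pass freely over the ridges.
- tip_right (a point): Tip of the right (-y) leg, half-way up, inner face near its end. Squeezed to 31 mm over the pads, these are parallel; the tweezers' frame then stands turned +0.10 rad (anticlockwise from above) from the pads' own direction, along which the tips lie 75 mm ahead of the middle between the pads.
- tip_left (a point): Tip of the left (+y) leg, half-way up, inner face near its end.
- rest: Black plastic rest fixed to the bench, 130 x 68 mm, long along its x; origin under its centre. Two saddles at x +-55 mm, 12 mm thick, 30 mm high, with end lugs 34 mm high at y +-28 to 34 mm, carry the tweezers; between them is only the 6 mm base plate, so fingers have room beside the pads.
- dish: Covered round culture dish, 90 mm in diameter, 14 mm high, loose on the bench; origin under its centre.
- vial: Bystander: small capped vial, 25 mm wide, 46 mm high, loose; origin under its centre.
- mouse: Bystander: computer mouse, 106 x 59 x 36 mm, loose; origin under its centre.
- timer: Bystander: bench timer, 66 x 66 x 18 mm, loose; origin under its centre.
- amber_bottle: Bystander: brown bottle, 48 mm wide, 98 mm high, loose; origin under its centre.

How it is judged (in metres and radians):
At the end, for the whole second after the job is handed in: the gripper holds the tweezers still and level (within 0.2 rad), the pointer is between the marker's ridges (within 3.2 mm of the middle) and stays there, both tips are within 30 mm of the dish's axis and 10 to 60 mm above its lid (y of pointer in the frame of marker_gap between -0.0032 and 0.0032 m and velocity of joint tweezers_leg between -0.1 and 0.1 rad/s and horizontal distance between each of tip_right, tip_left and dish below 0.03 m and height (world z) of tip_right between 0.024 and 0.074 m and height (world z) of tip_left between 0.024 and 0.074 m and angle between tweezers_grip's own z axis and vertical below 0.2 rad and linear speed of tweezers below 0.03 m/s and contact force between tweezers and the fingers above 2 N); the arm keeps its last pose, push and grip.
It fails at once if the marker is pushed (contact force between tweezers_marker and the fingers above 1 N or contact force between tweezers_marker and the arm above 1 N).
It fails at once if the dish is touched by the tweezers or the robot (contact force between dish and tweezers above 0.5 N or contact force between dish and the arm above 0.5 N or contact force between dish and the fingers above 0.5 N or distance of dish from where it was at the start of the episode above 0.02 m).
It fails at once if a bystander is moved (distance of any of vial, mouse, timer, amber_bottle from where it was at the start of the episode above 0.03 m).
It also fails if it takes over 35 s, if anything falls off the work surface, if the arm or the gripper's body presses on something with over 40 N, if the wrist force passes 120 N, or if a joint passes its speed limit or range.

## Working session

There is one attempt and no reset: what is moved stays moved. The work goes in short steps, Python scripts to look and compute and a tool call to move; the robot and the scene stay as the last step left them, time stands still between calls to the robot, and variables do not carry over. Pictures are saved under pics/ and viewed, at most 10 in all, crops included, and the job is handed in when it is done.

Besides the shell and the picture viewer there is one more tool, called after "Emit:" as name(argument=value, ...) on one line, values as JSON. servo_tool: Moves the arm, as the interface text tells. Its arguments: {"type":"object","properties":{"moves":{"type":"string"},"newtons":{"type":"number"}},"required":["moves"]}

```bash
mkdir -p pics
cat > h.py <<'E'
import numpy as np, cv2
from workcell import robot
def K(c):
    f=c["image"].shape[0]/2/np.tan(np.radians(c["fovy"])/2)
    return np.array([[f,0,c["cx"]],[0,f,c["cy"]],[0,0,1.]])
def ray(c,uv):
    p=cv2.undistortPoints(np.array(uv,float).reshape(-1,1,2),K(c),np.array(c["distortion"],float)).reshape(-1,2)
    T=np.array(c["pose"]); d=np.c_[p,np.ones(len(p))]@T[:3,:3].T
    return T[:3,3],d
def onplane(c,uv,z):
    o,d=ray(c,uv); return o+d*((z-o[2])/d[:,2])[:,None]
def bydepth(c,uv):
    o,d=ray(c,uv); return np.array([o+d[i]*c["depth"][int(round(v)),int(round(u))] for i,(u,v) in enumerate(uv)])
def proj(c,P):
    T=np.linalg.inv(np.array(c["pose"])); q=np.array(P,float)@T[:3,:3].T+T[:3,3]
    return cv2.projectPoints(q,np.zeros(3),np.zeros(3),K(c),np.array(c["distortion"],float))[0].reshape(-1,2)
def save(name,im): cv2.imwrite("pics/"+name,cv2.cvtColor(im,cv2.COLOR_RGB2BGR))
E
python3 - <<'E'
from h import *
import pickle
for n in("scene","top"):
    c=robot.camera(n); save(n+"0.png",c["image"]); pickle.dump(c,open(n+".pkl","wb"))
    print(n,c["fovy"],c["cx"],c["cy"],c["distortion"],np.round(c["pose"],3).tolist())
s=robot.state(); print(np.round(s["ee_rot"],3).tolist(),s["opening"],s["time_s"])
E
```

```text
scene 53.33655926861108 253.61239058664256 193.5628474093379 [0.02943716 0.         0.         0.         0.        ] [[0.689, -0.565, 0.453, 108.743], [-0.724, -0.543, 0.425, -292.945], [0.006, -0.622, -0.783, 806.589], [0.0, 0.0, 0.0, 1.0]]
top 50.67978284495345 249.0174721718624 193.24427029778383 [-0.12820945  0.          0.          0.          0.        ] [[-0.009, -0.997, 0.076, 409.31], [-1.0, 0.009, -0.006, 107.017], [0.006, -0.076, -0.997, 1302.165], [0.0, 0.0, 0.0, 1.0]]
[[-0.925, 0.379, -0.0], [0.379, 0.925, -0.001], [-0.0, -0.001, -1.0]] 87.61698667510726 0.1
```

View pics/scene0.png

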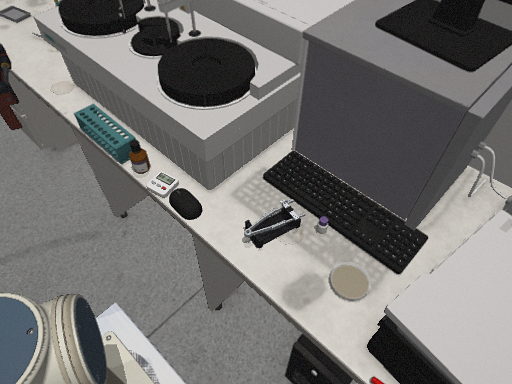

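View pics/top0.png

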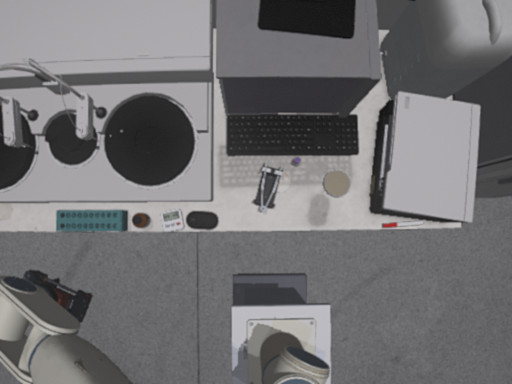

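The scene view shows the tweezers on the black rest at about (272,222) and the dish at (350,282). In the top view they are at about (268,188) and (336,184), with the vial at (295,160).

Run:
```python
from h import *
import pickle
S=pickle.load(open("scene.pkl","rb"));T=pickle.load(open("top.pkl","rb"))
a=cv2.resize(S["image"][190:255,235:315],None,fx=8,fy=8,interpolation=cv2.INTER_CUBIC)
save("sc.png",a)
b=cv2.resize(T["image"][155:220,240:310],None,fx=8,fy=8,interpolation=cv2.INTER_CUBIC)
save("tc.png",b)
# dish: lid colour
for n,c,(u,v) in(("S",S,(350,282)),("T",T,(336,184))):
    im=cv2.cvtColor(c["image"],cv2.COLOR_RGB2LAB).astype(int); d=np.linalg.norm(im-np.median(im[v-3:v+4,u-3:u+4].reshape(-1,3),axis=0),axis=2)
    m=(d<18).astype(np.uint8); k,l,st,ce=cv2.connectedComponentsWithStats(m)
    i=l[v,u]; print(n,"dish",st[i],ce[i],onplane(c,[ce[i]],14).round(1), bydepth(c,[ce[i]]).round(1))
    hsv=cv2.cvtColor(c["image"],cv2.COLOR_RGB2HSV)
for P in ([268,188],[263,210],[295,160],[200,220]): print(P,bydepth(T,[P]).round(0))
```

```text
S dish [ 328  265   41   37 1043] [349.31447747 281.77277085] [[ 533.3 -190.3   14. ]] [[ 532.5 -190.5   15.5]]
T dish [305 156  46  42 791] [331.46776233 178.7471555 ] [[ 552.2 -166.8   14. ]] [[ 551.9 -166.2   16.4]]
[268, 188] [[525.  38.   2.]]
[263, 210] [[453.  56.  40.]]
[295, 160] [[609. -46.  45.]]
[200, 220] [[424. 254.  29.]]
```

View pics/sc.png

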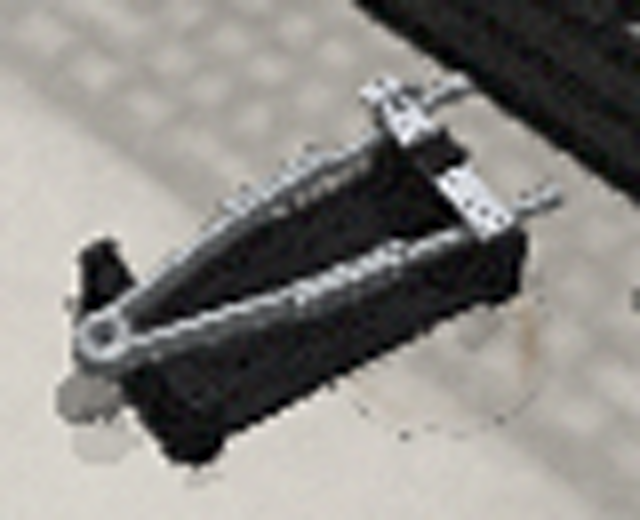

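View pics/tc.png

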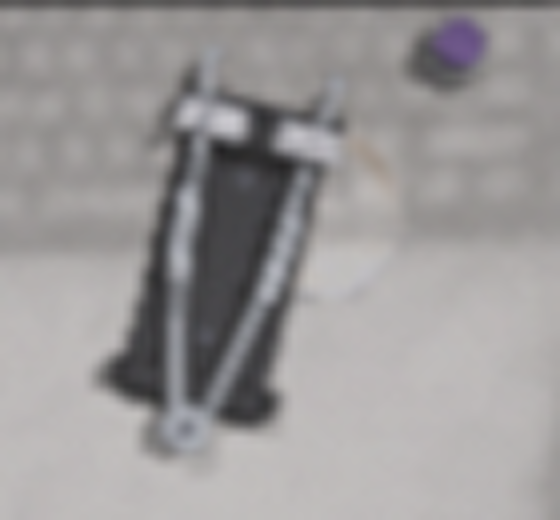

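The scene crop shows the pivot ring at (104,333), the tips at (465,83) and (557,195), and the black marker at (440,152). In the top crop they are at (185,430), (208,55), (335,85) and (262,130). The left leg is the upper one in the scene view and the left one in the top view.

Run:
```python
from h import *
import pickle
S=pickle.load(open("scene.pkl","rb"));T=pickle.load(open("top.pkl","rb"))
s=lambda p:((p[0]+.5)/8-.5+235,(p[1]+.5)/8-.5+190)
t=lambda p:((p[0]+.5)/8-.5+240,(p[1]+.5)/8-.5+155)
D={"pivot":((104,333),(185,430)),"tipL":((465,83),(208,55)),"tipR":((557,195),(335,85)),"marker":((440,152),(262,130)),"padR":((350,270),(284,248)),"padL":((275,183),(184,230))}
def tri(a,b):
    o1,d1=ray(S,[a]);o2,d2=ray(T,[b]);d1=d1[0]/np.linalg.norm(d1);d2=d2[0]/np.linalg.norm(d2)
    x=np.linalg.lstsq(np.c_[d1,-d2],o2-o1,rcond=None)[0]; p,q=o1+d1*x[0],o2+d2*x[1]
    return (p+q)/2,np.linalg.norm(p-q)
for k,(a,b) in D.items():
    p,g=tri(s(a),t(b)); print(k,p.round(1),round(g,1),"S@z",onplane(S,[s(a)],40).round(1)[0],"T@z",onplane(T,[t(b)],40).round(1)[0])
# dish by edge fit in both: hough-like contour by saturation
for n,c,(u,v) in(("S",S,(350,282)),("T",T,(336,184))):
    im=c["image"]; r=24; p=im[v-r:v+r,u-r:u+r]; sat=cv2.cvtColor(p,cv2.COLOR_RGB2HSV)[:,:,1]
    th,m=cv2.threshold(sat,0,255,cv2.THRESH_OTSU); m=cv2.morphologyEx(m,cv2.MORPH_OPEN,np.ones((3,3),np.uint8))
    k,l,st,ce=cv2.connectedComponentsWithStats(m); i=1+np.argmax(st[1:,4]); e=ce[i]+[u-r,v-r]
    print(n,th,st[i],e,onplane(c,[e],14).round(1))
```

```text
pivot [459.3  56.1  39.2] 2.3 S@z [459.9  55.   40. ] T@z [458.4  56.9  40. ]
tipL [609.2  43.5  31.4] 6.0 S@z [605.9  37.9  40. ] T@z [605.7  46.1  40. ]
tipR [596.   -5.9  31.4] 4.0 S@z [592.2 -10.4  40. ] T@z [593.4  -3.7  40. ]
marker [575.9  24.8  44.8] 2.2 S@z [579.8  26.1  40. ] T@z [575.8  25.3  40. ]
padR [528.9  17.6  37.9] 1.3 S@z [527.3  17.2  40. ] T@z [529.2  17.3  40. ]
padL [536.9  56.3  37.5] 0.1 S@z [535.5  55.1  40. ] T@z [536.6  56.4  40. ]
S 30.0 [  6   7  36  33 916] [349.39628821 281.45960699] [[ 534.1 -190.    14. ]]
T 22.0 [ 13  11  24  25 469] [336.6652452  183.05117271] [[ 538.2 -183.3   14. ]]
```

Emit:
servo_tool(moves="-1 0 0 0 0 0 -0.15; -1 0 0 0 0 0 -0.3; -1 0 0 0 0 0 -0.3; -1 0 0 0 0 0 -0.3", newtons=15)

```text
time_s: 0.43
tcp_pos: [236.8, 578.1, 214.3]
ee_rot: [[-0.971, 0.239, -0.0], [0.239, 0.971, -0.001], [0.0, -0.001, -1.0]]
wrist_force: [0.9, 0.2, -0.4]
opening: 88.0
gripper_force: 0.0
```

Emit:
servo_tool(moves="-1 -0.12 -0.2 0 0 0 0; -1 -0.24 -0.4 0 0 0 0; -1 -0.36 -0.6 0 0 0 0; -1 -0.48 -0.81 0 0 0 0; -1 -0.48 -0.81 0 0 0 0")

```text
time_s: 0.85
tcp_pos: [278.2, 437.8, 214.1]
ee_rot: [[-0.971, 0.241, -0.001], [0.241, 0.971, -0.004], [0.0, -0.004, -1.0]]
wrist_force: [0.2, 0.9, 0.1]
opening: 87.4
gripper_force: 0.0
```

Emit:
servo_tool(moves="-1 -0.12 -0.2 0 0 0 0; -1 -0.24 -0.4 0 0 0 0; -1 -0.36 -0.6 0 0 0 0; -1 -0.48 -0.81 0 0 0 0; -1 -0.48 -0.81 0 0 0 0")

```text
time_s: 1.27
tcp_pos: [319.5, 303.7, 214.4]
ee_rot: [[-0.97, 0.241, -0.001], [0.241, 0.97, -0.002], [0.0, -0.002, -1.0]]
wrist_force: [-0.2, 0.0, -1.9]
opening: 87.9
gripper_force: 0.0
```

Emit:
servo_tool(moves="-1 -0.12 -0.2 0 0 0 0; -1 -0.24 -0.4 0 0 0 0; -1 -0.36 -0.6 0 0 0 0; -1 -0.48 -0.81 0 0 0 0; -1 -0.48 -0.81 0 0 0 0")

```text
time_s: 1.68
tcp_pos: [361.6, 169.4, 214.8]
ee_rot: [[-0.97, 0.242, 0.0], [0.242, 0.97, -0.001], [-0.001, -0.001, -1.0]]
wrist_force: [0.7, 0.4, 0.2]
opening: 88.2
gripper_force: 0.0
```

Emit:
servo_tool(moves="-1 -0.12 -0.2 0 0 0 0; -1 -0.24 -0.4 0 0 0 0; -1 -0.36 -0.6 0 0 0 0; -1 -0.48 -0.81 0 0 0 0; -1 -0.48 -0.81 0 0 0 0")

```text
time_s: 2.1
tcp_pos: [403.9, 34.4, 215.1]
ee_rot: [[-0.97, 0.242, 0.002], [0.242, 0.97, -0.001], [-0.002, -0.0, -1.0]]
wrist_force: [0.1, 0.6, -0.4]
opening: 88.0
gripper_force: 0.0
```

Emit:
servo_tool(moves="-1 -0.2 0.05 0.1 0 0 0; -1 -0.41 0.11 0.28 0 0 0; -1 -0.62 0.17 0.42 0 0 0; -1 -0.83 0.23 0.57 0 0 0; -1 -0.83 0.23 0.57 0 0 0")

```text
time_s: 2.52
tcp_pos: [534.2, 43.4, 124.0]
ee_rot: [[-0.971, 0.238, -0.003], [0.238, 0.971, 0.0], [0.003, -0.001, -1.0]]
wrist_force: [-0.6, 0.5, 0.3]
opening: 88.1
gripper_force: 0.0
```

Run:
```python
from h import *
S=robot.camera("scene"); s=robot.state(); print(s["tcp_pos"])
save("sd.png",cv2.resize(S["image"][140:260,200:340],None,fx=5,fy=5,interpolation=cv2.INTER_CUBIC))
```

```text
[531.76257878  43.25442515 125.75723726]
```

View pics/sd.png

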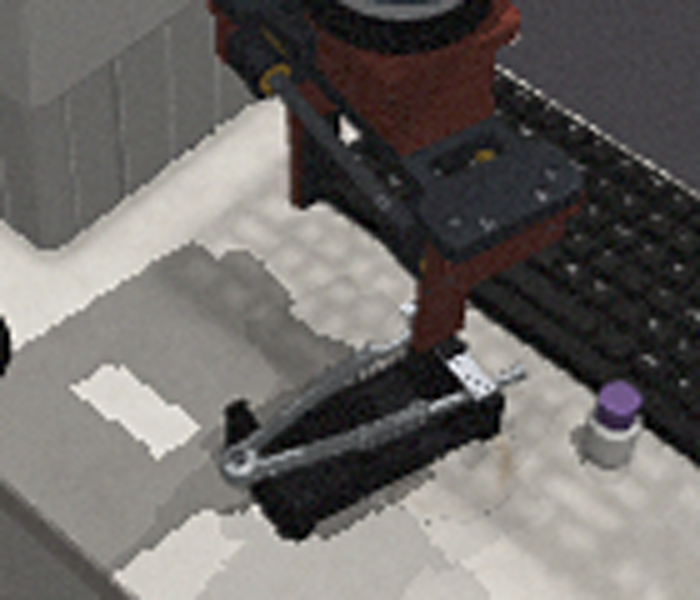

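The open gripper is above the pads; the near finger is at (440,310) in the crop and clear of the vial at (615,420). I'll make a small y correction and descend.

Emit:
servo_tool(moves="-1 -0.01 -0.04 0.05 0 0 0; -1 -0.01 -0.04 0.2 0 0 0; -1 -0.01 -0.04 0.35 0 0 0; -1 -0.01 -0.04 0.47 0 0 0; -1 -0.01 -0.04 0.47 0 0 0")

```text
time_s: 2.98
tcp_pos: [528.0, 36.0, 57.1]
ee_rot: [[-0.972, 0.237, -0.004], [0.237, 0.972, -0.0], [0.004, -0.001, -1.0]]
wrist_force: [0.3, -0.4, 0.7]
opening: 88.3
gripper_force: 0.0
```

Emit:
servo_tool(moves="-1 0 0 0.05 0 0 0; -1 0 0 0.1 0 0 0; -1 0 0 0.12 0 0 0; -1 0 0 0.12 0 0 0; -1 0 0 0.12 0 0 0")

```text
time_s: 3.4
tcp_pos: [531.2, 35.9, 41.2]
ee_rot: [[-0.972, 0.237, 0.001], [0.237, 0.972, 0.0], [-0.001, 0.0, -1.0]]
wrist_force: [-0.1, 0.0, 0.2]
opening: 87.6
gripper_force: 0.0
```

Emit:
servo_tool(moves="-1 0 0.01 0.03 0 0 0; -0.1 0 0.01 0.03 0 0 0; -0.1 0 0.01 0.03 0 0 0; 0 0 0.01 0.03 0 0 0; 0 0 0.01 0.03 0 0 0", newtons=15)

```text
time_s: 3.82
tcp_pos: [531.3, 37.4, 36.3]
ee_rot: [[-0.972, 0.237, 0.0], [0.237, 0.972, 0.0], [-0.0, 0.0, -1.0]]
wrist_force: [0.3, 0.4, 0.2]
opening: 64.4
gripper_force: 0.0
```

Emit:
servo_tool(moves="0 0 0 0 0 0 0; 0 0 0 0 0 0 0; 0 0 0 0 0 0 0; 0 0 0 0 0 0 0")

```text
time_s: 4.15
tcp_pos: [531.3, 37.3, 36.2]
ee_rot: [[-0.972, 0.237, 0.0], [0.237, 0.972, -0.0], [-0.0, -0.0, -1.0]]
wrist_force: [0.1, 0.0, 0.0]
opening: 43.9
gripper_force: 0.0
```

Emit:
servo_tool(moves="0.1 0 0 0 0 0 0; 0.2 0 0 0 0 0 0; 0.3 0 0 0 0 0 0; 0.3 0 0 0 0 0 0; 0.3 0 0 0 0 0 0")

```text
time_s: 4.57
tcp_pos: [531.3, 37.4, 36.2]
ee_rot: [[-0.972, 0.237, -0.0], [0.237, 0.972, 0.0], [0.0, 0.0, -1.0]]
wrist_force: [-0.3, 0.3, -0.1]
opening: 31.1
gripper_force: 0.0
```

Emit:
servo_tool(moves="0.3 0 0 0 0 0 0; 0.3 0 0 0 0 0 0; 0.3 0 0 0 0 0 0")

```text
time_s: 4.82
tcp_pos: [531.3, 37.4, 36.2]
ee_rot: [[-0.972, 0.237, -0.0], [0.237, 0.972, -0.0], [0.0, -0.0, -1.0]]
wrist_force: [0.6, -0.0, -0.9]
opening: 30.7
gripper_force: 0.0
```

Grip force reads zero at an opening of 31 mm, so I'll look.

Run:
```python
from h import *
S=robot.camera("scene");T=robot.camera("top"); s=robot.state(); print(s["tcp_pos"],s["opening"],s["gripper_force"])
a=cv2.resize(S["image"][185:260,230:320],(540,450),interpolation=cv2.INTER_CUBIC)
b=cv2.resize(T["image"][155:230,240:280],(240,450),interpolation=cv2.INTER_CUBIC)
save("se.png",np.hstack([a,b]))
```

```text
[531.25980938  37.34969711  36.16447751] 30.292367718891498 0.0
```

View pics/se.png

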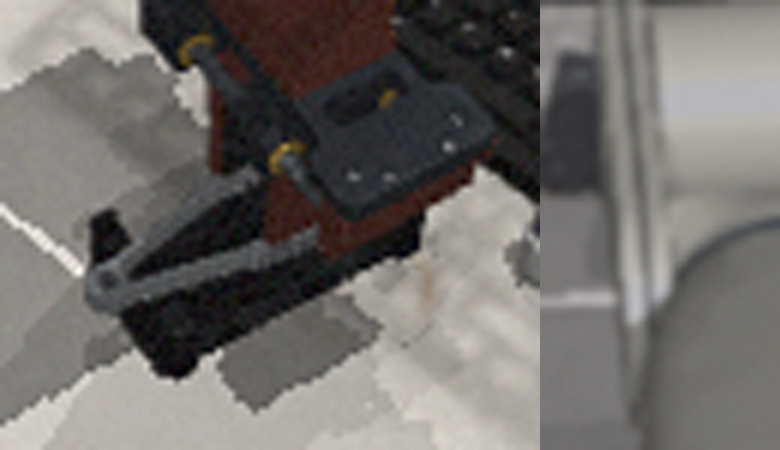

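The legs look closer together than before (spread about 22° now, 27° before), but it isn't clear where the fingers are relative to them. I'll project the expected finger and leg points onto this view.

```bash
cat >> h.py <<'E'
def world(s,p):  # point along approach (tweezers) dir, left, up from TCP
    R=np.array(s["ee_rot"]); return np.array(s["tcp_pos"])+np.array(p)@np.c_[-R[:,0],R[:,1]*np.sign(R[1,1]),-R[:,2]].T
E
python3 - <<'E'
from h import *
S=robot.camera("scene"); s=robot.state(); h=s["opening"]/2
for n,sg in(("near",-1),("far",1)):
    for x in(-10,10):
        for z in(-19,20): print(n,x,z,((proj(S,[world(s,[x,sg*h,z])])[0]-[230,185])*6).round(),end=" ")
    print()
# depth map of near/leg along points
for n,p in(("pivot",[-75,0,6]),("Rpad-25",[-25,-15.5,6]),("Lpad-25",[-25,15.5,6]),("openR-25",[-25,-21,6]),("openL-25",[-25,21,6])):
    print(n,((proj(S,[world(s,p)])[0]-[230,185])*6).round())
for u,v in((180,232),(220,262),(285,200),(285,220),(360,220),(290,240)):
    print((u,v),bydepth(S,[(u/6+230,v/6+185)]).round(0)[0],S["image"][v//6+185,u//6+230])
big=cv2.resize(S["image"][200:245,235:310],None,fx=10,fy=10,interpolation=cv2.INTER_NEAREST);save("sf.png",big)
E
```

```text
near -10 -19 [258. 264.] near -10 20 [262. 210.] near 10 -19 [298. 242.] near 10 20 [303. 188.] 
far -10 -19 [216. 212.] far -10 20 [219. 157.] far 10 -19 [255. 191.] far 10 20 [260. 135.] 
pivot [103. 276.]
Rpad-25 [230. 247.]
Lpad-25 [187. 193.]
openR-25 [237. 257.]
openL-25 [179. 184.]
(180, 232) [514.  64.   4.] [33 32 33]
(220, 262) [499.  29.  35.] [88 89 89]
(285, 200) [517.  13.  76.] [60 33 29]
(285, 220) [520.  14.  58.] [54 27 21]
(360, 220) [487. -42. 151.] [36 28 28]
(290, 240) [524.  14.  40.] [67 66 70]
```

View pics/sf.png

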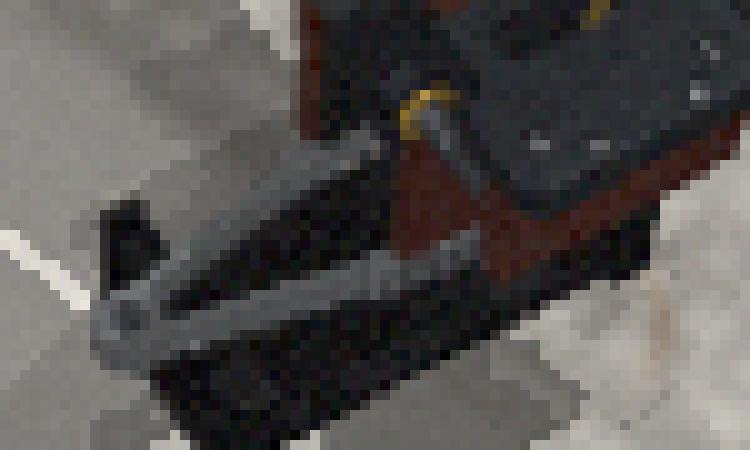

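Run:
```python
from h import *
S=robot.camera("scene"); s=robot.state(); R=np.array(s["ee_rot"]); A=np.c_[-R[:,0],R[:,1],-R[:,2]]
for u in(249,256,262,266,269,272,276,279,282,285,288):
    print(u,end=": ")
    for v in range(208,238,2):
        p=(bydepth(S,[(u,v)])[0]-np.array(s["tcp_pos"]))@A; print("%d(%d,%d,%d)"%(v,*p.round()),end=" ")
    print()
```

```text
249: 208(-18,81,-37) 210(-21,77,-39) 212(-26,69,-34) 214(-28,66,-38) 216(-32,61,-38) 218(-36,53,-35) 220(-39,49,-37) 222(-52,28,-10) 224(-56,22,-8) 226(-59,17,-7) 228(-67,5,6) 230(-70,0,6) 232(-72,-4,5) 234(-76,-9,6) 236(-76,-11,0) 
256: 208(-3,72,-37) 210(-6,66,-37) 212(-10,60,-36) 214(-13,56,-38) 216(-17,51,-38) 218(-19,46,-39) 220(-24,40,-37) 222(-43,11,4) 224(-44,8,1) 226(-36,21,-32) 228(-39,17,-32) 230(-55,-8,5) 232(-57,-12,2) 234(-57,-11,-7) 236(-61,-17,-4) 
262: 208(10,62,-36) 210(6,57,-35) 212(2,51,-35) 214(-1,46,-35) 216(-4,41,-36) 218(-24,13,5) 220(-25,11,-1) 222(-16,24,-33) 224(-20,18,-32) 226(-23,14,-32) 228(-40,-12,6) 230(-43,-16,4) 232(-33,-2,-31) 234(-36,-6,-32) 236(-40,-13,-29) 
266: 208(-10,18,30) 210(-11,16,26) 212(-12,15,18) 214(-10,17,7) 216(-12,13,4) 218(-12,13,-5) 220(-5,22,-30) 222(-8,18,-32) 224(-11,13,-32) 226(-15,7,-30) 228(-32,-16,5) 230(-32,-17,-3) 232(-25,-8,-30) 234(-29,-13,-29) 236(-31,-17,-30) 
269: 208(-34,-26,97) 210(-4,14,22) 212(-3,14,14) 214(-3,13,6) 216(-3,14,-4) 218(5,23,-30) 220(2,18,-30) 222(-1,14,-32) 224(-5,8,-30) 226(-22,-14,2) 228(-25,-19,
[... 841 characters left out ...]
7,129) 214(-33,-70,126) 216(-33,-71,121) 218(-28,-66,103) 220(8,-24,16) 222(7,-26,11) 224(9,-25,1) 226(19,-14,-30) 228(17,-18,-33) 230(13,-23,-33) 232(9,-28,-32) 234(7,-32,-35) 236(4,-36,-36) 
285: 208(-20,-62,129) 210(-24,-67,130) 212(-28,-72,133) 214(-30,-76,131) 216(-32,-79,131) 218(-33,-80,125) 220(-33,-82,120) 222(-33,-82,113) 224(-32,-82,105) 226(-31,-82,95) 228(23,-22,-33) 230(19,-28,-31) 232(15,-32,-32) 234(14,-35,-36) 236(10,-40,-35) 
288: 208(-16,-67,132) 210(-18,-70,130) 212(-21,-74,130) 214(-24,-78,130) 216(-27,-82,130) 218(-30,-87,131) 220(-31,-89,127) 222(-30,-88,117) 224(-24,-82,98) 226(-23,-82,90) 228(28,-28,-30) 230(23,-33,-28) 232(23,-34,-36) 234(20,-39,-35) 236(18,-43,-38)
```

Run:
```python
from h import *
import pickle
S=pickle.load(open("scene.pkl","rb"))
s=dict(tcp_pos=[531.8,43.3,125.8],ee_rot=[[-.971,.238,0],[.238,.971,0],[0,0,-1]])
for z in(-19,-10,0,10,20):
    print(z,[((proj(S,[world(s,[x,y,z])])[0]-[200,140])*5).round().tolist() for x in(-10,10) for y in(-44,-57)])
im=cv2.imread("pics/sd.png")
for v in range(300,365,5): print(v,im[v,[405,420,430,440,450,460,470]][:,::-1].tolist())
```

```text
-19 [[401.0, 372.0], [418.0, 392.0], [437.0, 353.0], [454.0, 373.0]]
-10 [[402.0, 361.0], [419.0, 381.0], [438.0, 341.0], [456.0, 361.0]]
0 [[403.0, 347.0], [420.0, 368.0], [440.0, 328.0], [457.0, 348.0]]
10 [[405.0, 334.0], [422.0, 354.0], [442.0, 314.0], [459.0, 334.0]]
20 [[406.0, 320.0], [424.0, 341.0], [444.0, 300.0], [461.0, 321.0]]
300 [[187, 181, 176], [55, 38, 30], [61, 29, 26], [60, 33, 30], [57, 36, 32], [52, 20, 18], [47, 44, 42]]
305 [[216, 217, 220], [54, 37, 35], [61, 33, 30], [62, 38, 35], [56, 32, 31], [48, 19, 15], [88, 86, 84]]
310 [[189, 193, 197], [53, 35, 30], [58, 34, 27], [59, 34, 33], [55, 29, 25], [42, 15, 8], [170, 168, 161]]
315 [[144, 143, 140], [49, 27, 21], [58, 32, 27], [56, 32, 29], [55, 29, 29], [34, 6, 0], [201, 200, 195]]
320 [[146, 143, 139], [54, 26, 20], [55, 32, 29], [56, 31, 28], [57, 36, 30], [48, 20, 16], [180, 180, 174]]
325 [[160, 157, 150], [54, 27, 22], [56, 35, 30], [55, 28, 27], [59, 37, 30], [44, 16, 12], [177, 176, 170]]
330 [[174, 176, 174], [54, 24, 23], [54, 30, 21], [55, 27, 25], [58, 29, 26], [117, 103, 96], [179, 177, 170]]
335 [[170, 178, 180], [50, 24, 17], [56, 29, 23], [60, 31, 30], [35, 18, 16], [178, 175, 167], [190, 187, 178]]
340 [[107, 112, 114], [53, 28, 20], [64, 35, 34], [50, 31, 29], [22, 25, 25], [97, 94, 92], [186, 184, 173]]
345 [[65, 67, 67], [60, 33, 26], [53, 32, 30], [34, 29, 34], [29, 32, 32], [27, 23, 28], [159, 156, 149]]
350 [[78, 75, 74], [49, 28, 21], [24, 15, 14], [40, 36, 45], [32, 33, 34], [0, 0, 0], [168, 163, 159]]
355 [[61, 60, 58], [23, 17, 21], [21, 20, 13], [48, 46, 50], [10, 8, 10], [149, 150, 157], [176, 175, 174]]
360 [[33, 33, 34], [21, 21, 24], [23, 22, 19], [25, 24, 26], [125, 125, 132], [209, 211, 219], [199, 203, 209]]
```

Depth suggests the fingers end above the legs: the visible finger stops about 8 mm above the TCP and the legs are still open. I'll open, rise, and measure the fingertips with the depth cloud.

Emit:
servo_tool(moves="-0.5 0 0 0 0 0 0; -0.5 0 0 0 0 0 0; -0.5 0 0 0 0 0 0; -0.5 0 0 0 0 0 0; -0.5 0 0 0 0 0 0")

```text
time_s: 5.43
tcp_pos: [531.3, 37.4, 36.2]
ee_rot: [[-0.972, 0.236, -0.0], [0.236, 0.972, -0.0], [0.0, -0.0, -1.0]]
wrist_force: [-0.3, -0.1, -0.1]
opening: 60.7
gripper_force: 0.0
```

Emit:
servo_tool(moves="-0.5 0 0 -0.1 0 0 0; -0.5 0 0 -0.3 0 0 0; -0.5 0 0 -0.5 0 0 0; -0.5 0 0 -0.7 0 0 0; -0.5 0 0 -0.7 0 0 0")

```text
time_s: 5.85
tcp_pos: [534.7, 37.5, 146.4]
ee_rot: [[-0.972, 0.236, 0.009], [0.236, 0.972, 0.0], [-0.008, 0.002, -1.0]]
wrist_force: [0.5, 0.1, 0.9]
opening: 65.8
gripper_force: 0.0
```

Run:
```python
from h import *
S=robot.camera("scene"); s=robot.state(); R=np.array(s["ee_rot"]); A=np.c_[-R[:,0],R[:,1],-R[:,2]]
print(s["tcp_pos"],s["opening"])
uv=[(u,v) for v in range(80,300) for u in range(180,360)]
W=bydepth(S,uv); P=(W-np.array(s["tcp_pos"]))@A; C=np.array([S["image"][v,u] for u,v in uv]); U=np.array(uv)
m=(abs(P[:,0])<18)&(abs(P[:,1])<60)&(P[:,2]>-45)&(P[:,2]<60)
Q=P[m];CC=C[m];UU=U[m]
for lo in range(-45,60,5):
    k=(Q[:,2]>=lo)&(Q[:,2]<lo+5)
    for nm,sg in(("far",1),("near",-1)):
        j=k&(np.sign(Q[:,1])==sg)
        if j.sum(): print(lo,nm,j.sum(),"x",Q[j,0].min().round(),Q[j,0].max().round(),"y",Q[j,1].min().round(),Q[j,1].max().round(),CC[j].mean(0).round())
save("sg.png",cv2.resize(S["image"][100:250,220:330],None,fx=4,fy=4,interpolation=cv2.INTER_CUBIC))
```

```text
[533.51233451  37.47803628 144.13812772] 65.5964096276576
5 far 1 x 6.0 6.0 y 32.0 32.0 [25. 28. 21.]
10 far 14 x -10.0 8.0 y 31.0 41.0 [37. 33. 31.]
10 near 8 x -11.0 8.0 y -43.0 -37.0 [63. 41. 40.]
15 far 14 x -11.0 11.0 y 31.0 41.0 [40. 38. 37.]
15 near 15 x -11.0 11.0 y -44.0 -36.0 [55. 31. 28.]
20 far 19 x -12.0 10.0 y 31.0 42.0 [44. 38. 38.]
20 near 16 x -11.0 11.0 y -43.0 -35.0 [64. 41. 36.]
25 far 12 x -11.0 11.0 y 31.0 33.0 [30. 25. 25.]
25 near 8 x -11.0 -0.0 y -44.0 -35.0 [64. 43. 39.]
30 far 16 x -12.0 8.0 y 31.0 38.0 [32. 28. 28.]
30 near 8 x -12.0 -3.0 y -43.0 -39.0 [57. 31. 27.]
35 far 10 x -11.0 4.0 y 32.0 37.0 [32. 25. 24.]
35 near 8 x -11.0 -7.0 y -44.0 -37.0 [58. 36. 31.]
40 far 11 x -12.0 5.0 y 31.0 36.0 [34. 28. 26.]
40 near 4 x -11.0 -7.0 y -43.0 -38.0 [54. 29. 27.]
45 far 13 x -11.0 1.0 y 30.0 41.0 [42. 34. 33.]
45 near 6 x -11.0 -9.0 y -45.0 -36.0 [56. 31. 27.]
50 far 11 x -11.0 9.0 y 31.0 42.0 [53. 45. 43.]
50 near 7 x -12.0 -10.0 y -46.0 -36.0 [55. 32. 26.]
55 far 14 x -11.0 9.0 y 31.0 43.0 [46. 35. 34.]
55 near 7 x -11.0 -8.0 y -47.0 -36.0 [55. 31. 30.]
```

View pics/sg.png

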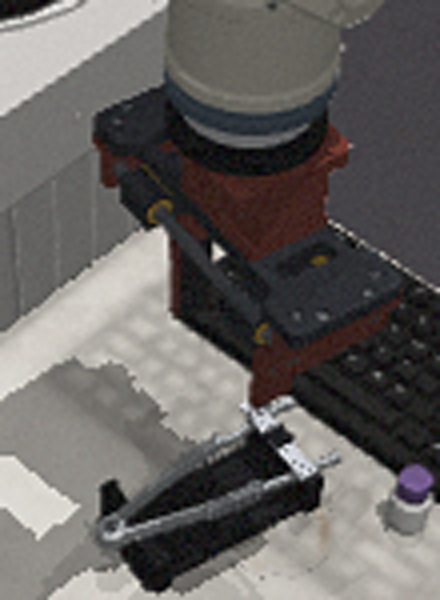

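The fingertips really sit about 8 mm above the reported TCP, so the reported z is about 27 mm too low. The tweezers haven't moved. For the legs to be at mid-pad I need a reported z of about 10.

Emit:
servo_tool(moves="-0.5 0 0 0.1 0 0 0; -0.5 0 0 0.3 0 0 0; -0.5 0 0 0.5 0 0 0; -0.5 0 0 0.65 0 0 0; -0.5 0 0 0.7 0 0 0")

```text
time_s: 6.32
tcp_pos: [528.0, 37.2, 32.1]
ee_rot: [[-0.972, 0.237, -0.007], [0.237, 0.972, -0.0], [0.006, -0.002, -1.0]]
wrist_force: [-0.0, -0.6, 0.2]
opening: 66.0
gripper_force: 0.0
```

Emit:
servo_tool(moves="-0.5 0 0 0.03 0 0 0; -0.5 0 0 0.07 0 0 0; -0.5 0 0 0.1 0 0 0; -0.5 0 0 0.13 0 0 0; -0.5 0 0 0.13 0 0 0")

```text
time_s: 6.73
tcp_pos: [531.4, 37.4, 16.7]
ee_rot: [[-0.972, 0.237, 0.0], [0.237, 0.972, 0.0], [-0.0, 0.0, -1.0]]
wrist_force: [0.0, -0.0, -0.3]
opening: 66.0
gripper_force: 0.0
```

Emit:
servo_tool(moves="-0.4 0 0 0.02 0 0 0; -0.2 0 0 0.035 0 0 0; 0 0 0 0.035 0 0 0; 0 0 0 0.035 0 0 0; 0 0 0 0.035 0 0 0")

```text
time_s: 7.15
tcp_pos: [531.4, 37.4, 11.6]
ee_rot: [[-0.972, 0.237, 0.0], [0.237, 0.972, 0.0], [-0.0, 0.0, -1.0]]
wrist_force: [0.1, -0.9, -0.2]
opening: 44.3
gripper_force: 1.7
```

Emit:
servo_tool(moves="0 0 0 0 0 0 0; 0.15 0 0 0 0 0 0; 0.15 0 0 0 0 0 0; 0.15 0 0 0 0 0 0")

```text
time_s: 7.48
tcp_pos: [531.4, 37.4, 11.5]
ee_rot: [[-0.972, 0.237, 0.0], [0.237, 0.972, 0.0], [-0.0, 0.0, -1.0]]
wrist_force: [0.2, 0.4, 0.3]
opening: 37.7
gripper_force: 5.2
```

Emit:
servo_tool(moves="0.2 0 0 0 0 0 0; 0.25 0 0 0 0 0 0; 0.3 0 0 0 0 0 0; 0.3 0 0 0 0 0 0; 0.3 0 0 0 0 0 0")

```text
time_s: 7.9
tcp_pos: [531.4, 37.4, 11.5]
ee_rot: [[-0.972, 0.236, 0.0], [0.236, 0.972, 0.0], [-0.0, 0.0, -1.0]]
wrist_force: [-0.5, -0.1, 1.2]
opening: 30.8
gripper_force: 9.7
```

Emit:
servo_tool(moves="0.3 0 0 -0.05 0 0 0; 0.3 0 0 -0.15 0 0 0; 0.3 0 0 -0.3 0 0 0; 0.3 0 0 -0.45 0 0 0; 0.3 0 0 -0.55 0 0 0")

```text
time_s: 8.32
tcp_pos: [531.6, 37.3, 96.0]
ee_rot: [[-0.972, 0.237, 0.001], [0.237, 0.972, -0.0], [-0.001, 0.0, -1.0]]
wrist_force: [0.8, -0.1, -1.4]
opening: 31.3
gripper_force: 9.2
```

Emit:
servo_tool(moves="0.3 0.15 0 0 0 0 0; 0.3 0.3 0 0 0 0 0; 0.3 0.4 0 0 0 0 0; 0.3 0.4 0 0 0 0 0; 0.3 0.4 0 0 0 0 0")

```text
time_s: 8.73
tcp_pos: [472.8, 51.6, 94.4]
ee_rot: [[-0.972, 0.236, 0.0], [0.236, 0.972, -0.0], [-0.0, 0.0, -1.0]]
wrist_force: [0.6, -0.1, -1.0]
opening: 31.1
gripper_force: 9.2
```

Emit:
servo_tool(moves="0.3 0 0 -0.15 0 0 0.2; 0.3 0 0 -0.35 0 0 0.4; 0.3 0 0 -0.55 0 0 0.6; 0.3 0 0 -0.75 0 0 0.8; 0.3 0 0 -0.85 0 0 0.9")

```text
time_s: 9.15
tcp_pos: [475.8, 51.5, 225.3]
ee_rot: [[-0.769, 0.64, 0.006], [0.64, 0.769, 0.0], [-0.004, 0.004, -1.0]]
wrist_force: [0.6, -0.4, -0.5]
opening: 31.2
gripper_force: 9.2
```

Emit:
servo_tool(moves="0.3 0 0 -0.2 0 0 0.2; 0.3 0 0 -0.4 0 0 0.4; 0.3 0 0 -0.6 0 0 0.6; 0.3 0 0 -0.8 0 0 0.8; 0.3 0 0 -0.85 0 0 0.9")

```text
time_s: 9.57
tcp_pos: [476.1, 51.5, 354.6]
ee_rot: [[-0.414, 0.91, 0.009], [0.91, 0.414, 0.001], [-0.003, 0.008, -1.0]]
wrist_force: [0.5, 0.7, -0.7]
opening: 31.1
gripper_force: 9.2
```

Emit:
servo_tool(moves="0.3 -0.1 -0.15 0 0 0 0; 0.3 -0.25 -0.35 0 0 0 0; 0.3 -0.35 -0.6 0 0 0 0; 0.3 -0.41 -0.7 0 0 0 0; 0.3 -0.41 -0.7 0 0 0 0")

```text
time_s: 9.98
tcp_pos: [402.3, -50.6, 349.7]
ee_rot: [[-0.416, 0.909, 0.001], [0.909, 0.416, -0.001], [-0.001, 0.0, -1.0]]
wrist_force: [0.9, 0.4, 0.8]
opening: 31.3
gripper_force: 9.2
```

Run:
```python
from h import *
import pickle
S=robot.camera("scene"); s=robot.state(); print(np.round(s["tcp_pos"]),np.round(s["joint_positions"],2),s["opening"],s["gripper_force"],s["time_s"],np.round(s["ee_rot"],3).tolist())
pickle.dump((S,s),open("hold.pkl","wb"))
m=proj(S,[world(s,[45,0,27+17])])[0]; print(m)
u,v=(int(round(a)) for a in m); u=np.clip(u,50,461);v=np.clip(v,38,345)
save("hold.png",cv2.resize(S["image"][v-38:v+38,u-50:u+50],None,fx=8,fy=8,interpolation=cv2.INTER_CUBIC)); print(u,v)
```

```text
[404. -50. 350.] [-0.15 -0.07  1.92 -0.    1.29 -0.58] 30.895181064938654 9.215399622917175 10.0333 [[-0.416, 0.909, 0.002], [0.909, 0.416, -0.0], [-0.001, 0.001, -1.0]]
[300.14375624 172.49043188]
300 172
```

View pics/hold.png

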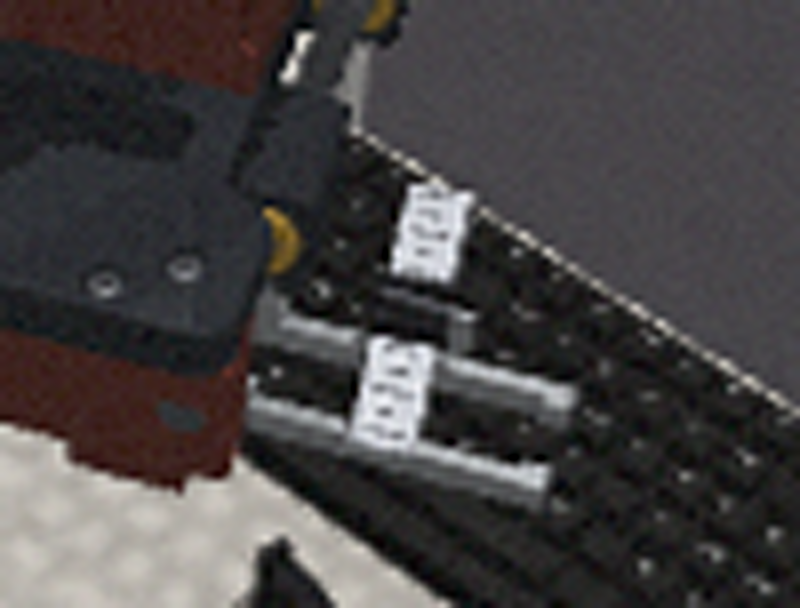

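The held view shows the white bar from (440,185) to (385,445), with the black marker at y 280–340. The pointer blade crosses it at about (417,299), left of the marker's middle. I'll work this out numerically.

Run:
```python
from h import *
import pickle
S,s=pickle.load(open("hold.pkl","rb"))
full=lambda p:((p[0]+.5)/8-.5+250,(p[1]+.5)/8-.5+134)
R=np.array(s["ee_rot"]); c,n=np.cos(.1),np.sin(.1); G=np.c_[-R[:,0],R[:,1],-R[:,2]]; F=G@np.array([[c,-n,0],[n,c,0],[0,0,1]])
def loc(p,h): # in tweezers-oriented axes about TCP, at height h above TCP (reported)
    return ((onplane(S,[full(p)],s["tcp_pos"][2]+h)[0]-np.array(s["tcp_pos"]))@F).round(1)
D=dict(barR=(383,447),barL=(440,185),nearL=(385,338),nearR=(425,345),farL=(405,280),farR=(445,286),ptrA=(385,290),ptrB=(475,313),tipL=(575,392),tipR=(550,470))
for k,p in D.items(): print(k,loc(p,44),loc(p,42),loc(p,33))
# intensity profile along bar centre line
g=cv2.cvtColor(S["image"],cv2.COLOR_RGB2GRAY).astype(np.float32)
for off in(-3,0,3):
    print("x off",off)
    a,b=[np.array(full(D[k])) for k in("barR","barL")]
    ua=proj(S,[np.array(s["tcp_pos"])+F@np.array([*(loc((404,315),44)[:2]+[off,0]),44.])])[0]
    e=proj(S,[np.array(s["tcp_pos"])+F@np.array([*(loc((404,315),44)[:2]+[off,10.]),44.])])[0]-ua; print("px/mm",np.linalg.norm(e)/10)
    y0=loc((404,315),44)[1]
    t=np.arange(-14,14.1,1.); q=np.array([ua+e/10*k for k in t],np.float32)
    val=cv2.remap(g,q[:,0].reshape(1,-1),q[:,1].reshape(1,-1),cv2.INTER_LINEAR)[0]
    print(" ".join("%.1f:%d"%(y0+k,v) for k,v in zip(t,val)))
```

```text
barR [ 46.  -36.5  44. ] [ 46.  -34.9  42. ] [ 45.6 -27.5  33. ]
barL [46.3 28.3 43.9] [46.2 30.3 41.9] [45.8 39.1 32.9]
nearL [ 42.3 -11.6  44. ] [42.3 -9.8 42. ] [41.8 -1.8 33. ]
nearR [ 49.6 -11.5  44. ] [49.5 -9.8 42. ] [49.2 -1.8 32.9]
farL [43.6  3.1 43.9] [43.6  5.  41.9] [43.2 13.2 32.9]
farR [50.9  3.4 43.9] [50.9  5.2 41.9] [50.6 13.5 32.9]
ptrA [40.5 -0.1 44. ] [40.4  1.7 42. ] [39.9  9.9 32.9]
ptrB [57.2 -1.9 43.9] [57.1 -0.  41.9] [57.   8.1 32.9]
tipL [ 77.  -16.2  43.9] [ 77.  -14.5  41.9] [77.4 -6.6 32.9]
tipR [ 74.9 -34.8  44. ] [ 75.  -33.2  42. ] [ 75.3 -25.7  32.9]
x off -3
px/mm 0.5122801673103766
-19.3:214 -18.3:216 -17.3:214 -16.3:214 -15.3:216 -14.3:216 -13.3:210 -12.3:208 -11.3:116 -10.3:20 -9.3:16 -8.3:18 -7.3:29 -6.3:40 -5.3:34 -4.3:27 -3.3:33 -2.3:41 -1.3:62 -0.3:83 0.7:54 1.7:19 2.7:46 3.7:84 4.7:145 5.7:204 6.7:201 7.7:201 8.7:210
x off 0
px/mm 0.5125945714744796
-19.3:152 -18.3:186 -17.3:219 -16.3:220 -15.3:216 -14.3:187 -13.3:156 -12.3:110 -11.3:62 -10.3:34 -9.3:15 -8.3:21 -7.3:27 -6.3:28 -5.3:27 -4.3:28 -3.3:32 -2.3:51 -1.3:68 -0.3:63 0.7:51 1.7:40 2.7:43 3.7:87 4.7:126 5.7:152 6.7:177 7.7:201 8.7:212
x off 3
px/mm 0.5129200724009688
-19.3:182 -18.3:189 -17.3:206 -16.3:202 -15.3:183 -14.3:177 -13.3:182 -12.3:155 -11.3:78 -10.3:28 -9.3:17 -8.3:16 -7.3:27 -6.3:31 -5.3:25 -4.3:29 -3.3:43 -2.3:60 -1.3:75 -0.3:65 0.7:34 1.7:26 2.7:42 3.7:80 4.7:140 5.7:180 6.7:201 7.7:212 8.7:212
```

Emit:
servo_tool(moves="0.32 -0.15 0.1 0.05 0 0 0; 0.32 -0.35 0.2 0.15 0 0 0; 0.32 -0.55 0.32 0.25 0 0 0; 0.32 -0.7 0.42 0.3 0 0 0; 0.32 -0.7 0.42 0.3 0 0 0")

```text
time_s: 10.45
tcp_pos: [508.7, -118.7, 301.9]
ee_rot: [[-0.418, 0.908, -0.0], [0.908, 0.418, -0.0], [0.0, -0.0, -1.0]]
wrist_force: [-1.1, 0.4, -1.2]
opening: 30.0
gripper_force: 9.8
```

Emit:
servo_tool(moves="0.32 0 0 0.15 0 0 0; 0.32 0 0 0.4 0 0 0; 0.32 0 0 0.65 0 0 0; 0.32 0 0 0.9 0 0 0; 0.32 0 0 1 0 0 0")

```text
time_s: 10.87
tcp_pos: [502.8, -115.7, 149.8]
ee_rot: [[-0.419, 0.908, -0.005], [0.908, 0.419, 0.002], [0.004, -0.004, -1.0]]
wrist_force: [0.0, 0.2, -2.1]
opening: 30.1
gripper_force: 9.8
```

Emit:
servo_tool(moves="0.32 0 0 0.15 0 0 0; 0.32 0 0 0.3 0 0 0; 0.32 0 0 0.4 0 0 0; 0.32 0 0 0.4 0 0 0; 0.32 0 0 0.4 0 0 0")

```text
time_s: 11.28
tcp_pos: [504.9, -116.5, 93.6]
ee_rot: [[-0.419, 0.908, -0.001], [0.908, 0.419, 0.0], [0.001, -0.001, -1.0]]
wrist_force: [0.1, -0.2, -0.6]
opening: 30.0
gripper_force: 9.8
```

Run:
```python
from h import *
import pickle
S=robot.camera("scene"); s=robot.state(); print(np.round(s["tcp_pos"],1),s["opening"],s["gripper_force"],s["time_s"],np.round(s["ee_rot"],3).tolist())
pickle.dump((S,s),open("hold2.pkl","wb"))
a=cv2.resize(S["image"][215:310,280:400],None,fx=6,fy=6,interpolation=cv2.INTER_CUBIC)
save("fin.png",a)
for n,y in(("mid",0),("L",7),("R",-7)): print(n,world(s,[75,y,24]).round(),((proj(S,[world(s,[75,y,30])])[0]-[280,215])*6).round())
print("dish",((proj(S,[[536,-187,14]])[0]-[280,215])*6).round())
```

```text
[ 505.5 -116.8   94.4] 29.85457458558848 9.793035686016083 11.3333 [[-0.419, 0.908, 0.001], [0.908, 0.419, -0.0], [-0.0, 0.0, -1.0]]
mid [ 537. -185.  118.] [475. 238.]
L [ 543. -182.  118.] [478. 221.]
R [ 531. -188.  118.] [471. 256.]
dish [413. 390.]
```

View pics/fin.png

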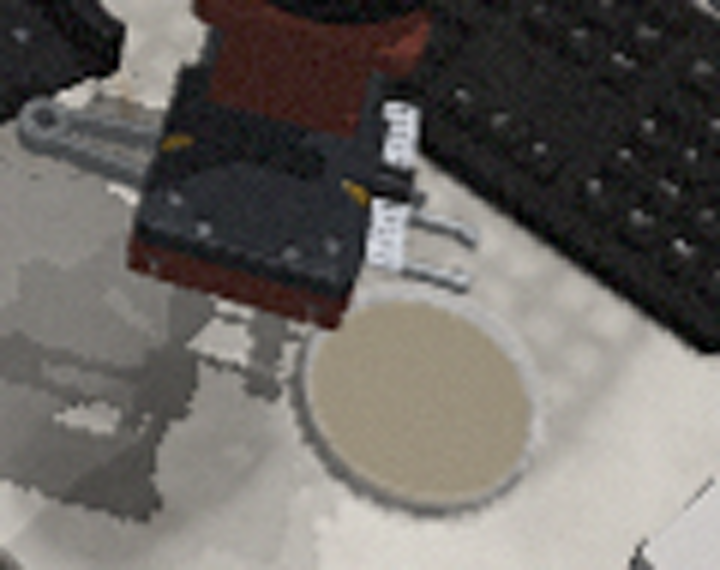

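The tips are at about (475,238) and (465,285), and the dish lid is centred near (420,395), clear and undisturbed. I'll get the tip position and height from depth.

Run:
```python
from h import *
import pickle
S,s=pickle.load(open("hold2.pkl","rb"))
im=S["image"]
def cloud(u0,u1,v0,v1):
    uv=[(u,v) for v in range(v0,v1) for u in range(u0,u1)]; return np.array(uv),bydepth(S,uv)
uv,W=cloud(345,366,248,268); k=(W[:,2]>70)&(W[:,2]<170)
G=(W-np.array(s["tcp_pos"]))@np.c_[-np.array(s["ee_rot"])[:,0],np.array(s["ee_rot"])[:,1],-np.array(s["ee_rot"])[:,2]]
for a,w,g in zip(uv[k],W[k],G[k]): 
    if g[0]>60: print(a,w.round(),g.round())
# pivot end
uv,W=cloud(283,300,231,245); k=(W[:,2]>90)&(W[:,2]<170); print("pivot z",np.median(W[k,2]),np.median(W[k],axis=0).round(),k.sum())
uv,W=cloud(332,370,265,300); lab=[(u,v) for u,v in uv if im[v,u,0]>int(im[v,u,2])+25]
P=bydepth(S,lab); P=P[(P[:,2]>5)&(P[:,2]<25)]; print("lid",(P.min(0)+P.max(0))/2,P.mean(0),len(P))
```

```text
[352 251] [ 538. -169.  119.] [61.  7. 24.]
[353 251] [ 538. -170.  120.] [62.  7. 25.]
[354 251] [ 540. -172.  120.] [64.  8. 26.]
[352 252] [ 537. -170.  117.] [61.  6. 22.]
[353 252] [ 537. -172.  119.] [63.  5. 25.]
[354 252] [ 538. -173.  120.] [65.  6. 25.]
[355 252] [ 539. -175.  121.] [67.  6. 26.]
[356 252] [ 542. -176.  118.] [69.  8. 24.]
[357 252] [ 544. -177.  117.] [71.  9. 23.]
[358 252] [ 543. -179.  120.] [72.  8. 26.]
[351 253] [ 536. -169.  113.] [60.  6. 18.]
[352 253] [ 536. -171.  115.] [62.  5. 20.]
[353 253] [ 537. -172.  116.] [64.  5. 21.]
[354 253] [ 537. -174.  119.] [65.  4. 24.]
[355 253] [ 540. -175.  116.] [67.  7. 21.]
[356 253] [ 540. -177.  117.] [69.  6. 23.]
[357 253] [ 542. -179.  118.] [71.  7. 23.]
[358 253] [ 542. -180.  120.] [73.  6. 25.]
[359 253] [ 544. -181.  118.] [75.  8. 23.]
[355 254] [ 539. -176.  114.] [68.  5. 20.]
[356 254] [ 538. -178.  118.] [70.  4. 23.]
[357 254] [ 539. -180.  119.] [71.  4. 24.]
[358 254] [ 539. -182.  120.] [73.  4. 26.]
[359 254] [ 542. -183.  118.] [75.  6. 23.]
[356 255] [ 539. -179.  113.] [70.  4. 19.]

[... 800 characters left out ...]
1] [ 521. -185.  119.] [ 68. -14.  25.]
[355 261] [ 522. -186.  120.] [ 70. -14.  25.]
[356 261] [ 522. -188.  121.] [ 72. -14.  27.]
[357 261] [ 524. -189.  120.] [ 74. -13.  26.]
[352 262] [ 520. -182.  113.] [ 65. -14.  19.]
[353 262] [ 521. -184.  114.] [ 67. -14.  19.]
[354 262] [ 522. -185.  115.] [ 69. -14.  20.]
[355 262] [ 521. -187.  118.] [ 71. -15.  23.]
[356 262] [ 523. -189.  117.] [ 73. -14.  23.]
[357 262] [ 524. -190.  118.] [ 74. -14.  23.]
[355 263] [ 521. -188.  115.] [ 71. -16.  21.]
[356 263] [ 524. -189.  113.] [ 73. -14.  18.]
pivot z 122.55077206794897 [474. -57. 123.] 151
lid [ 535.04849985 -189.08313767   14.12618742] [ 534.6174647  -189.67853001   14.41634322] 824
```

Emit:
servo_tool(moves="0.32 0 0 0.1 0 0 0; 0.32 0 0 0.2 0 0 0; 0.32 0 0 0.32 0 0 0; 0.32 0 0 0.42 0 0 0; 0.32 0 0 0.45 0 0 0")

```text
time_s: 11.75
tcp_pos: [504.9, -117.0, 26.2]
ee_rot: [[-0.419, 0.908, 0.0], [0.908, 0.419, 0.0], [-0.0, 0.0, -1.0]]
wrist_force: [-0.1, 0.3, -1.2]
opening: 29.8
gripper_force: 9.8
```

Emit:
servo_tool(moves="0.32 0 0 0 0 0 0; 0.32 0 0 0 0 0 0; 0.32 0 0 0 0 0 0; 0.32 0 0 0 0 0 0; 0.32 0 0 0 0 0 0")

```text
time_s: 12.17
tcp_pos: [505.2, -117.4, 27.3]
ee_rot: [[-0.419, 0.908, 0.002], [0.908, 0.419, -0.0], [-0.001, 0.001, -1.0]]
wrist_force: [0.9, -0.0, -0.8]
opening: 30.1
gripper_force: 9.8
```

Run:
```python
from h import *
S=robot.camera("scene"); s=robot.state(); G=np.c_[-np.array(s["ee_rot"])[:,0],np.array(s["ee_rot"])[:,1],-np.array(s["ee_rot"])[:,2]]
print(np.round(s["tcp_pos"],1),s["opening"],s["gripper_force"],np.abs(s["joint_vel"]).max(),s["time_s"])
uv=[(u,v) for v in range(240,310) for u in range(330,380)]; W=bydepth(S,uv); g=(W-np.array(s["tcp_pos"]))@G
k=(g[:,0]>66)&(g[:,0]<80)&(abs(g[:,1]+4)<18)&(W[:,2]>28)&(W[:,2]<80)
for n,j in(("L",g[:,1]>-4),("R",g[:,1]<=-4)): print(n,(k&j).sum(),np.median(W[k&j],axis=0).round(1),np.percentile(W[k&j,2],[5,95]).round(1))
# pointer close-up: profile along marker (frame axes, plane +38/+40)
c,n=np.cos(.1),np.sin(.1); F=G@np.array([[c,-n,0],[n,c,0],[0,0,1]])
gr=cv2.cvtColor(S["image"],cv2.COLOR_RGB2GRAY).astype(np.float32)
for x in(44,46,48):
    t=np.arange(-20,20,1.); q=proj(S,[np.array(s["tcp_pos"])+F@np.array([x,y,38.]) for y in t]).astype(np.float32)
    print(x," ".join("%d:%d"%(a,b) for a,b in zip(t,cv2.remap(gr,q[:,0].reshape(1,-1),q[:,1].reshape(1,-1),cv2.INTER_LINEAR)[0])))
```

```text
[ 505.  -117.4   27.1] 30.220196687494962 9.793980717658997 0.005329296178508083 12.2167
L 15 [ 540.1 -179.1   51.8] [48.3 54. ]
R 16 [ 523.4 -187.2   52.6] [48.7 55.3]
44 -20:208 -19:206 -18:204 -17:192 -16:177 -15:170 -14:181 -13:193 -12:193 -11:191 -10:193 -9:198 -8:203 -7:196 -6:189 -5:177 -4:159 -3:137 -2:87 -1:37 0:24 1:35 2:45 3:48 4:51 5:50 6:45 7:38 8:29 9:21 10:38 11:69 12:100 13:135 14:167 15:184 16:190 17:195 18:182 19:169
46 -20:192 -19:196 -18:202 -17:204 -16:192 -15:181 -14:188 -13:197 -12:202 -11:201 -10:200 -9:200 -8:199 -7:189 -6:173 -5:155 -4:130 -3:106 -2:73 -1:36 0:9 1:25 2:41 3:52 4:60 5:64 6:49 7:34 8:31 9:35 10:43 11:73 12:105 13:129 14:153 15:173 16:181 17:190 18:186 19:173
48 -20:196 -19:193 -18:197 -17:198 -16:196 -15:194 -14:193 -13:196 -12:198 -11:200 -10:201 -9:201 -8:200 -7:199 -6:181 -5:165 -4:133 -3:89 -2:48 -1:34 0:21 1:27 2:40 3:52 4:59 5:66 6:56 7:37 8:28 9:47 10:66 11:94 12:127 13:154 14:166 15:177 16:186 17:193 18:198 19:191
```

```bash
python3 -c "
from workcell import robot
print(robot.sign_off())"
```

```text
the job is handed in; nothing more can be done
None
```

I handed the job in at about 12 s with the tweezers held still and level in the gripper. By my last measurements the tips were about 3 cm above the lid and within 15 mm of the dish's axis, and the pointer was within about 1.5 mm of the marker's middle; sign-off returned no verdict.

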